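Clear the bench, then hold the suction valve's dead-man lever half open

ROBOT

A 6-joint arm with a two-finger parallel gripper is mounted at the origin on the work surface; the furniture and walls round the work are solid. World frame = base frame: x ahead of the robot, y to its left, z up, the work surface at z = 0. Lengths are in mm, angles in rad, forces in N, time in s.
With the tool pointing down it reaches from about 275 to 825 mm from the base axis. Payload 4.9 kg.
Tool frame: the origin (TCP) lies at the very end of the fingers, on their centre line; the grasp point (between the pads) lies 19 mm behind it; z points along the fingers, y is the line along which they close (so a half turn about z gives the same grasp; the last joint's range is limited). The gripper opens to 85 mm and grips with 20 to 120 N. Pads are 22 mm wide; open, the fingers measure 114 mm over their backs; the gripper's body (76 mm by 85 mm) begins 54 mm behind the grasp point. The pads swing forward as they close: fully open they stand 13 mm farther back than shut.
Start: joints at [0.973, 0.326, -0.193, 1.052, 0, 1.437], TCP at [246.04, 491.918, 231.281] pointing down, gripper open.
Joint ranges: [-2.65, 2.65], [-0.97, 1.79], [-1.3, 1.35], [-1.93, 2.1], [-1.47, 1.37], [-3.14, 3.14]. Speed limits (rad/s): [2.57, 2.57, 3.14, 3.14, 3.14, 3.14].

INTERFACE

Orientations are given as [roll, pitch, yaw] about the fixed x, y, z axes, in that order (R = Rz(yaw) Ry(pitch) Rx(roll)).
In Python, from bench import bot, solve_ik, imaging gives the robot as it stands. Calls block until the motion is done:
- bot.move_ptp(position, orientation): joint-space move of the TCP to a pose.
- bot.movel(position, rot=None, max_speed=150, threshold=None): straight line of the TCP; rot=None keeps the orientation; max_speed is the mean speed in mm/s. With threshold (N) it stops when the force on the tool has changed by that much, and returns True; else False.
- bot.move_j(angles): joint-space move.
- bot.grip(opening, effort=None): opening from 0.0 (shut) to 1.0 (fully open); effort is the grip in N (None keeps the last); returns when the fingers have stopped.
- bot.dwell(seconds).
- solve_ik(position, orientation): joint angles nearest the present ones, or None.
- bot.get_state(): the state.
- imaging.capture(name): name is "scene" or "top" or "wrist"; returns the picture (480x640x3 uint8, blue, green, red); there is no depth.
- imaging.camera_model(name): a dict with "K" (3x3 intrinsics, pixels), "k1" (the pictures are not rectified: a ray, as slopes to the right and down, at radius r is drawn at 1 + k1 r^2 times it, then the intrinsics apply), "position" and "rotation" of the camera in the world. Camera axes: x right, y up, looking along -z (the intrinsics and any distortion apply to the point x, -y, -z); pixel columns grow to the right and rows downward; lengths in mm; the calibration is good to about 2 mm. A picture is of the moment at which its call begins: read the wrist's pose just before it. camera_model takes no time and is no camera call; for the wrist camera it gives the pose at the moment of the call.
A pose or a line that the arm cannot do raises bot.IKError and nothing moves.
- bot.sign_off(): hands the job in; it is judged then, once.
The state is a dict: "t": time; "qpos": joint angles; "joint_velocities": joint speeds; "effort": joint torques, N m; "tcp_pos": TCP position; "orientation": TCP orientation; "contact_force": force on the tool from outside, world axes, zero at the start; "wrist_torque": the same for the moment, N m; "opening": opening from 0.0 (shut) to 1.0 (fully open); "gripper_force": force on a finger pad.
Only numpy, scipy, OpenCV 4.12 (cv2) and the standard library are available. Lean on these libraries where they do the work, as an engineer would, in place of code of your own. Each camera call takes 0.05 s, during which the arm holds its last target. There are 200 camera calls.

TASK

Before the dust suction is switched on, clear up the three small loose things in front of the trays: put both bits of wood (the dowel and the wooden block) into the wooden tray and the eraser into the blue tray with the pencil, each lying on the tray floor and let go. Only when all three lie in their trays, press the red spring-loaded dead-man lever down with the fingertips to half of its travel, where it is level and stands between the green marks, never as far as its bottom stop; keep it there for at least three seconds and finish while still holding it down. Leave everything else on the bench where it is.

Things in the scene. Friction and masses are not known exactly. Their poses are not given: they have to be found in the camera images.
- dowel: loose round wooden dowel, 18 mm diameter, 110 mm long, lying on the bench; origin on its underside at mid length as it first lies (its axis is 9 mm above); its length runs along its own y
- offcut: loose small block of pale wood, 40 (own x) x 50 (own y) x 24 mm high; origin at the centre of its underside
- eraser: loose white eraser in a blue card sleeve, 19 (own x) x 42 (own y) x 13 mm high; origin at the centre of its underside
- wood_tray: fixed open tray of brown wood, 130 (own x) x 160 (own y) x 30 mm high, walls and floor 4 mm thick; origin at the centre of its underside
- blue_tray: fixed open tray of blue plastic, 130 (own x) x 160 (own y) x 30 mm high, walls and floor 4 mm thick; origin at the centre of its underside; a 7 mm thick red pencil is fixed along its wall at own x = +48 mm (it stays there)
- lever (a joint): angle in rad of the red dead-man lever of the suction valve: 0 = at rest, let go (it slopes up by 0.3 rad towards its free end), 0.30 = half travel, level, between the green marks of the white gate (green is 0.22 to 0.38), 0.60 = bottom stop. A spring returns it; pressed at the middle of the paddle it takes about 3 N to start, 8 N at 0.30 and 13 N at the stop
- lever_pad (a point): centre of the top of the lever's red paddle (60 mm along the lever, 42 mm across, 10 mm thick), where it is to be pressed from above; it is on the lever and moves with it: 120 mm from the hinge line along the lever, about 133 mm above the bench at rest and 98 mm when level. Its axes are those of the lever as let go: turned with the valve's yaw, and pitched down as the lever is pressed
- lever_hinge (a point): centre of the lever's hinge, 90 mm above the bench, fixed on the grey valve (base plate 115 x 76 mm); the lever runs from it along the point's own -x, the hinge axis along its own y. The white gate with the marks stands 55 mm in front of it, 122 mm high
- oilstone: grey oilstone on its wooden base, 62 x 165 x 34 mm; a bystander to leave alone; origin at the middle of its underside
- wood_glue: white glue bottle with a yellow nozzle, 58 mm wide, 185 mm high; a bystander to leave alone; origin at the middle of its underside
- wax_tin: flat round green tin, 86 mm diameter, 29 mm high; a bystander to leave alone; origin at the middle of its underside
- sanding_block: brown cork sanding block, 64 x 112 x 33 mm; a bystander to leave alone; origin at the middle of its underside
- mallet: wooden carver's mallet lying down, 85 x 254 x 86 mm; a bystander to leave alone; origin at the middle of its underside
- slip_stone: grey slip stone, 40 x 100 x 11 mm; a bystander to leave alone; origin at the middle of its underside
- masking_tape: roll of masking tape lying flat, 96 mm diameter, 24 mm high; a bystander to leave alone; origin at the middle of its underside
Not all that is in view belongs to the job. What is meant by the eraser is not pink or purple, and is the smaller of those in its own colour.

How it is judged:
By the outcome, as a careful person would: the job done as asked, in the order asked, and still so for the second after the job is handed in, while the arm keeps its last pose, push and grip.
It also fails if it takes over 72 s, if anything falls off the work surface, if the arm or the gripper's body presses on something with over 40 N, if the wrist force passes 120 N, or if a joint passes its speed limit or range.

## Working session

There is one attempt and no reset: what is moved stays moved. The work goes in short steps, each a Python script; the robot and the scene stay as the last script left them, time stands still between calls to the robot, and variables do not carry over. Pictures are saved under pics/ and viewed, at most 10 in all, crops included, and the job is handed in when it is done.

```bash
ls; mkdir -p pics; python3 - <<'E'
from bench import bot, imaging
import cv2
for n in("top","scene"):
    cv2.imwrite(f"pics/{n}0.png",imaging.capture(n)); m=imaging.camera_model(n); print(n,m)
s=bot.get_state();print(s['t'],s['tcp_pos'],s['orientation'])
E
```

```text
pics
top {'K': array([[459.6264791 ,   0.        , 313.45284118],
       [  0.        , 459.6264791 , 237.01865641],
       [  0.        ,   0.        ,   1.        ]]), 'k1': -0.04606953936246866, 'position': array([ 325.23389571,  -13.18261822, 1122.33598871]), 'rotation': array([ 2.07159357e-01, -1.28607105e-03, -1.45318066e+00])}
scene {'K': array([[561.61535917,   0.        , 320.38075964],
       [  0.        , 561.61535917, 235.45474638],
       [  0.        ,   0.        ,   1.        ]]), 'k1': -0.02130922701434336, 'position': array([-188.23406922, -645.48304363,  840.43319302]), 'rotation': array([ 0.90865871, -0.01928758, -0.83975505])}
0.1 [245.71727617 491.46746304 230.57437728] [-3.14001933e+00 -2.13210936e-04  2.67780895e+00]
```

View pics/top0.png

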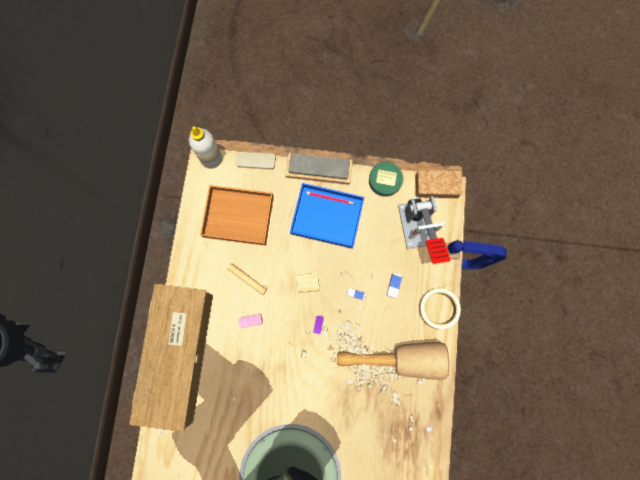

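View pics/scene0.png

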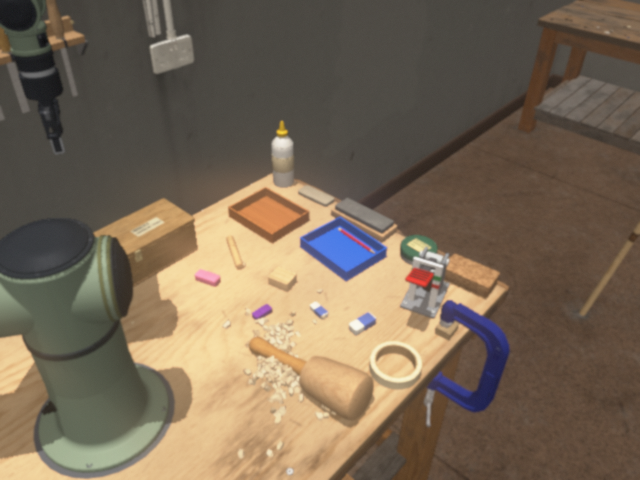

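The top view shows the dowel at (247,279), the offcut at (308,284) and the smaller white/blue eraser at (356,294). The larger eraser at (395,286) is a decoy. The wood tray is at (237,215), the blue tray at (327,215) and the lever paddle at (438,250), with the clamp close by. I'll measure next.

```bash
cat > h.py <<'E'
import numpy as np, cv2
from scipy.spatial.transform import Rotation as Rn
from bench import bot, imaging, solve_ik
def ray(m,uv):
    p=cv2.undistortPoints(np.float64(uv).reshape(-1,1,2),m["K"],np.array([m["k1"],0,0,0.])).reshape(-1,2)
    d=np.c_[p[:,0],-p[:,1],-np.ones(len(p))]
    return np.array(m["position"]),Rn.from_euler("xyz",m["rotation"]).apply(d)
def plane(m,uv,z):
    o,d=ray(m,uv); return o+d*((z-o[2])/d[:,2])[:,None]
def proj(m,P):
    q=Rn.from_euler("xyz",m["rotation"]).inv().apply(np.atleast_2d(P)-m["position"])
    x=q[:,0]/-q[:,2]; y=-q[:,1]/-q[:,2]; f=1+m["k1"]*(x*x+y*y)
    return np.c_[x*f*m["K"][0,0]+m["K"][0,2],y*f*m["K"][1,1]+m["K"][1,2]]
def rect(m,mask,z):
    """largest blob's contour on plane z -> centre, sides, yaw of long side"""
    c=max(cv2.findContours(mask,cv2.RETR_EXTERNAL,cv2.CHAIN_APPROX_NONE)[0],key=cv2.contourArea)
    P=plane(m,c.reshape(-1,2),z)[:,:2]
    (cx,cy),(w,h),a=cv2.minAreaRect(P.astype(np.float32)); a=np.radians(a)
    if h>w: w,h,a=h,w,a+np.pi/2
    return np.round([cx,cy,w,h,(a+np.pi/2)%np.pi-np.pi/2],3)
E
python3 - <<'E'
from h import *
im=cv2.imread("pics/top0.png"); m=imaging.camera_model("top")
hsv=cv2.cvtColor(im,cv2.COLOR_BGR2HSV)
def box(mask,u0,u1,v0,v1):
    o=np.zeros_like(mask); o[v0:v1,u0:u1]=mask[v0:v1,u0:u1]; return o
blue=cv2.inRange(hsv,(100,120,60),(125,255,255))
print("blue tray",rect(m,box(blue,280,375,175,255),30))
wood=cv2.inRange(hsv,(3,140,40),(16,255,255))
print("wood tray",rect(m,box(wood,195,280,180,250),30))
red=cv2.inRange(hsv,(0,180,100),(4,255,255))|cv2.inRange(hsv,(172,180,100),(180,255,255))
print("pad",rect(m,box(red,420,455,230,270),133)); print("pencil",rect(m,box(red,295,365,180,215),8))
for n,u,z in(("dowel",(247,279),9),("offcut",(308,284),24),("eraser",(356,294),13),("bigger",(395,286),13),("tape",(440,309),24),("clamp",(457,246),100)): print(n,plane(m,[u],z)[0].round())
cv2.imwrite("pics/crop1.png",cv2.resize(im[160:320,200:520][:, :],None,fx=2.5,fy=2.5,interpolation=cv2.INTER_CUBIC))
# wrist look over the loose things
c=plane(m,[(304,286)],10)[0]; print(solve_ik([c[0]-60,c[1],330],[np.pi,0,0]), solve_ik([c[0]-60,c[1],330],[np.pi,0,np.pi]), solve_ik([c[0]-60,c[1],330],[np.pi,0,np.pi/2]))
w=imaging.camera_model("wrist");s=bot.get_state()
T=Rn.from_euler("xyz",s["orientation"]); print("cam in tool",T.inv().apply(w["position"]-np.array(s["tcp_pos"])),T.inv().apply(Rn.from_euler("xyz",w["rotation"]).apply([[0,0,-1],[0,1,0]])),w["K"][0,0])
E
```

```text
blue tray [613.235 -13.501 157.701 131.638   1.455]
wood tray [587.999 206.406 160.147 131.262   1.56 ]
pad [ 5.34875e+02 -2.63940e+02  5.44040e+01  4.00170e+01  3.59000e-01]
pencil [668.045  22.107  20.871   2.583   1.483]
dowel [435. 161.   9.]
offcut [439.  12.  24.]
eraser [ 430. -105.   13.]
bigger [ 460. -197.   13.]
tape [ 416. -307.   24.]
clamp [ 556. -316.  100.]
[-0.14055154 -0.060716   -0.39386755  1.23764478  0.          3.00104111] [-0.14055154 -0.060716   -0.39386755  1.23764478  0.         -0.14055154] [-0.14055154 -0.060716   -0.39386755  1.23764478  0.          1.43024479]
cam in tool [  71.94326009    0.22197675 -143.07254233] [[-2.80363310e-01 -1.92992826e-04  9.59893940e-01]
 [ 9.59893821e-01 -5.94524770e-04  2.80363156e-01]] 378.1814667882103
```

View pics/crop1.png

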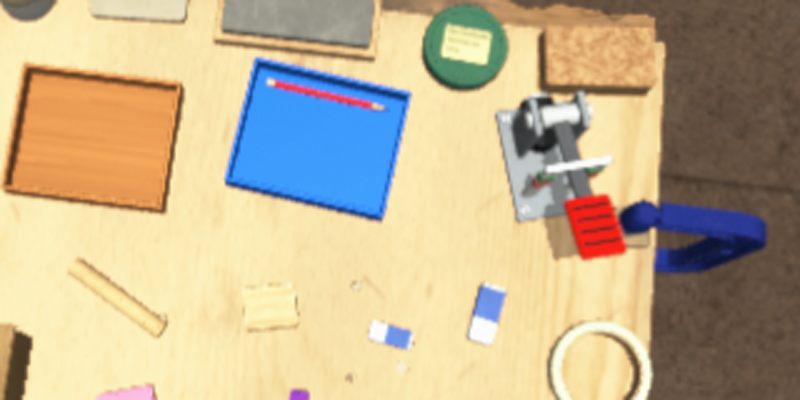

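The crop confirms the layout. The lever runs from hinge (440,205) to the paddle, and the clamp head sits just right of the paddle. Next is a closer wrist look at the loose things.

```bash
python3 - <<'E'
from h import *
print(bot.get_state()['opening'])
bot.move_ptp([385,30,200],[np.pi,0,0])
m=imaging.camera_model("wrist"); im=imaging.capture("wrist"); cv2.imwrite("pics/w1.png",im)
import pickle; pickle.dump(m,open("w1.pkl","wb"))
print(bot.get_state()['t'], proj(m,[[435,161,9],[439,12,24],[430,-105,13]]).round())
E
```

```text
0.9999703409201156
1.9083 [[174. 157.]
 [345. 152.]
 [478. 163.]]
```

View pics/w1.png

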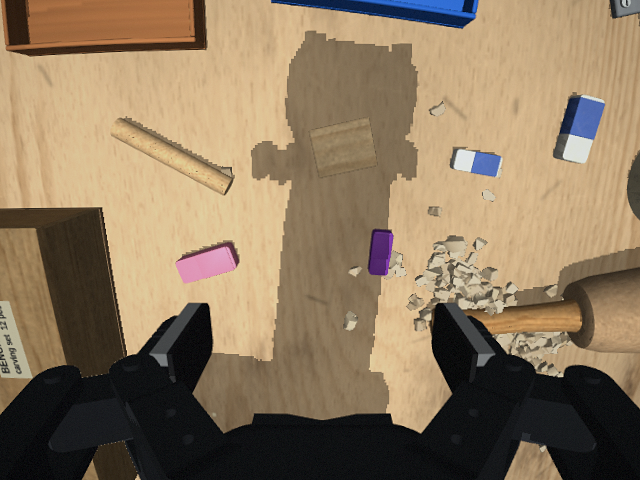

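The wrist view shows the dowel from (118,125) to (228,187), the offcut corners at (311,130), (369,118), (377,167) and (318,178), and the small eraser centred at (478,163). Now I compute their poses and hold them against the given sizes.

```bash
python3 - <<'E'
from h import *
import pickle; m=pickle.load(open("w1.pkl","rb")); im=cv2.imread("pics/w1.png"); hsv=cv2.cvtColor(im,cv2.COLOR_BGR2HSV)
off=plane(m,[(311,130),(369,118),(377,167),(318,178)],24)
print("offcut",off[:,:2].round(),off.mean(0).round(1),np.linalg.norm(np.diff(np.r_[off,off[:1]],axis=0),axis=1).round(1),"yaw top edge",np.arctan2(*(off[1]-off[0])[[1,0]]),np.arctan2(*(off[2]-off[3])[[1,0]]),"side",np.arctan2(*(off[0]-off[3])[[1,0]]))
k=np.zeros(im.shape[:2],np.uint8);k[140:186,440:512]=255
e=(cv2.inRange(hsv,(100,90,40),(130,255,255))|cv2.inRange(hsv,(0,0,190),(180,50,255)))&k
print("eraser",rect(m,e,11))
k[:]=0;k[105:205,95:245]=255
# dowel: brighter/yellower than bench? use hand ends too
d=plane(m,[(118,126),(227,186)],9); print("dowel hand",d.round(1),d.mean(0),np.linalg.norm(d[1]-d[0]),np.arctan2(*(d[0]-d[1])[[1,0]]))
c=cv2.resize(im[95:215,90:250],None,fx=4,fy=4,interpolation=cv2.INTER_CUBIC); c2=cv2.resize(cv2.convertScaleAbs(im[95:215,290:400],alpha=1.7),None,fx=2.9,fy=4)
cv2.imwrite("pics/c2.png",np.hstack([c[:,:480],c2])[:480,:800] if 0 else cv2.resize(np.hstack([c,c2]),None,fx=.8,fy=.8))
E
```

```text
offcut [[457.  40.]
 [466.  -7.]
 [427. -15.]
 [418.  34.]] [441.9  12.8  24. ] [48.  40.2 50.2 39.5] yaw top edge -1.3686081421349963 -1.3835075309427378 side 0.14425843349532683
eraser [ 430.545 -106.895   43.393   18.161    1.426]
dowel hand [[462.1 208.3   9. ]
 [408.9 115.1   9. ]] [435.48445608 161.66801874   9.        ] 107.2696801495765 1.052318667295276
```

```bash
cat >> h.py <<'E'
def ori(close):
    return [[np.pi,0,(close+np.pi/2+k*np.pi+np.pi)%(2*np.pi)-np.pi] for k in(0,1)]
def go(p,close):
    c=[(abs(q[5]),o) for o in ori(close) if (q:=solve_ik(p,o)) is not None]
    o=min(c,key=lambda t:t[0])[1]; bot.move_ptp(p,o); return o
def pick_place(src,ca,dst,cb,width,zg=4,margin=26,rel=14):
    bot.grip(min(1,(width+margin)/85),40)
    go([*src,130],ca); bot.movel([*src,zg],max_speed=120); bot.grip(0.0,40)
    s=bot.get_state(); print("grip mm",s["opening"]*85,s["gripper_force"],s["tcp_pos"])
    bot.movel([*src,130]); s=bot.get_state(); print("lifted",s["opening"]*85,s["gripper_force"])
    if s["opening"]*85<width*.5: raise SystemExit("missed")
    go([*dst,130],cb); print("touch",bot.movel([*dst,zg+5.5],max_speed=90,threshold=6),bot.get_state()["tcp_pos"])
    bot.grip(min(1,(width+rel)/85)); bot.movel([*dst,150]); print("t",bot.get_state()["t"])
E
python3 - <<'E'
from h import *
pick_place((442,12.8),.18,(558,206),np.pi/2,40)
E
```

```text
grip mm 38.84389216548506 40.18218219280243 [442.63133035  12.72386988   4.84038425]
lifted 38.85035056618382 39.966761469841
touch False [558.56722783 206.11118086  10.14182595]
t 10.2
```

```bash
python3 - <<'E'
from h import *
pick_place((435.5,161.7),1.052-np.pi/2,(616,206),0,18,zg=3)
pick_place((430.5,-106.5),1.426-np.pi/2,(592,-16),1.455-np.pi/2,19,zg=3,rel=20)
# look at the trays and the lever from the wrist
bot.move_ptp([480,-60,230],[np.pi,0,0])
import pickle; m=imaging.camera_model("wrist"); im=imaging.capture("wrist"); pickle.dump(m,open("w2.pkl","wb")); cv2.imwrite("pics/w2.png",im)
cv2.imwrite("pics/top2.png",imaging.capture("top"));cv2.imwrite("pics/scene2.png",imaging.capture("scene"))
print(bot.get_state()["t"])
E
```

```text
grip mm 16.20761457074654 39.15590822696686 [436.07446507 161.81713872   3.72467476]
lifted 16.219832889615525 38.99709105491638
touch False [616.61017065 206.10477823   9.22675979]
t 17.7
grip mm 16.476705148876388 40.40506303310394 [ 431.01793076 -106.72744094    3.70386018]
lifted 16.676734034560194 39.76655066013336
touch False [592.58245259 -16.05625443   9.12744247]
t 26.5333
27.8917
```

View pics/w2.png

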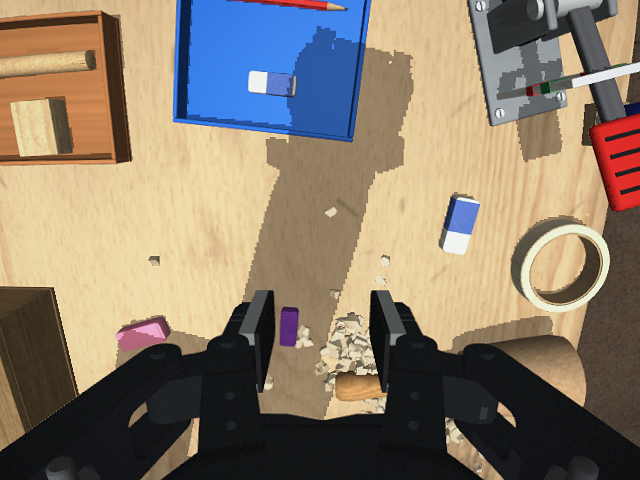

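All three pieces lie in their trays: the dowel at (45,62), the offcut at (42,125) and the eraser at (272,83). The lever is cut off at upper right, so I'll take one closer look at it.

```bash
python3 - <<'E'
from h import *
import pickle
bot.move_ptp([460,-260,260],[np.pi,0,0])
m=imaging.camera_model("wrist"); im=imaging.capture("wrist"); pickle.dump(m,open("w3.pkl","wb")); cv2.imwrite("pics/w3.png",im)
hsv=cv2.cvtColor(im,cv2.COLOR_BGR2HSV)
red=cv2.inRange(hsv,(0,150,60),(6,255,255))|cv2.inRange(hsv,(172,150,60),(180,255,255))
c=max(cv2.findContours(red,cv2.RETR_EXTERNAL,cv2.CHAIN_APPROX_NONE)[0],key=cv2.contourArea)
print(cv2.boundingRect(c),cv2.approxPolyDP(c,5,True).reshape(-1,2).tolist())
E
```

```text
(294, 77, 77, 95) [[347, 77], [294, 95], [316, 171], [370, 155]]
```

View pics/w3.png

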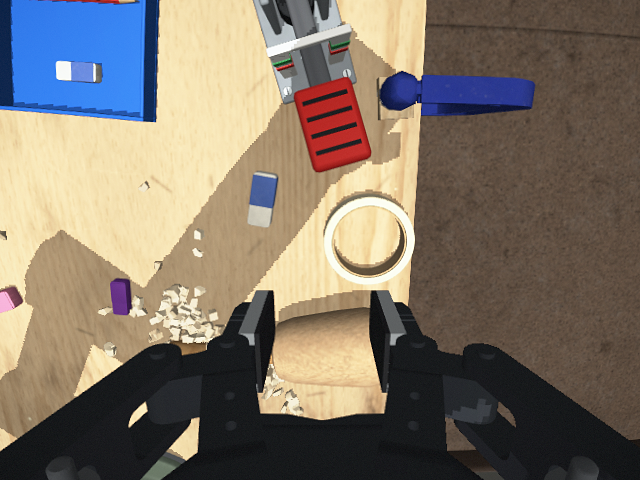

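The paddle's corners are at (294,95), (347,77), (370,155) and (316,171). The clamp head, at (400,92), is to its right beside the hinge end.

```bash
python3 - <<'E'
from h import *
import pickle; m=pickle.load(open("w3.pkl","rb"))
h=plane(m,[(294,95),(347,77)],124); f=plane(m,[(316,171),(370,155)],142)
print(h.round(1),f.round(1)); c=(h.sum(0)+f.sum(0))/4; d=(h.mean(0)-f.mean(0)); print("centre",c.round(1),"len",np.linalg.norm(d),"w",np.linalg.norm(h[0]-h[1]),np.linalg.norm(f[0]-f[1]),"yaw",np.arctan2(d[1],d[0]),[np.arctan2(*(h[i]-f[i])[[1,0]]) for i in(0,1)])
yaw=np.arctan2(d[1],d[0]); u=np.array([np.cos(yaw),np.sin(yaw)])
hinge=c[:2]+u*(120*np.cos(.3)); print("hinge",hinge, "px hinge",proj(m,[*hinge,90]), "gate base line px",proj(m,[*(hinge-55*u),122]))
t=imaging.camera_model("top"); print("top px pad",proj(t,c),"hinge",proj(t,[*hinge,90]))
print("clamp head",plane(m,[(385,95),(400,72),(422,92),(400,110)],60).round())
E
```

```text
[[ 554.9 -239.   124. ]
 [ 566.9 -275.7  124. ]] [[ 504.  -254.5  142. ]
 [ 514.8 -291.   142. ]]
centre [ 535.1 -265.   133. ] len 56.69787326153425 w 38.65966188970057 38.13397239600586 yaw 0.290080581951592 [np.float64(0.2949115492466458), np.float64(0.28533673618473854)]
hinge [ 644.98879985 -232.24997056] px hinge [[286.64459021 -26.56973512]] gate base line px [[306.64284074  38.29701281]]
top px pad [[438.05325393 249.9970055 ]] hinge [[422.08452933 205.68079186]]
clamp head [[ 561. -313.   60.]
 [ 580. -325.   60.]
 [ 564. -344.   60.]
 [ 549. -326.   60.]]
```

```bash
python3 - <<'E'
from h import *
import pickle; w=pickle.load(open("w3.pkl","rb"))
t=imaging.camera_model("top"); s=imaging.camera_model("scene")
def tri(a,b):
    (o1,d1),(o2,d2)=a,b; d1,d2=d1[0],d2[0]
    k=np.linalg.lstsq(np.c_[d1,-d2],o2-o1,rcond=None)[0]; p,q=o1+k[0]*d1,o2+k[1]*d2
    return ((p+q)/2).round(),np.linalg.norm(p-q).round(1)
print("clamp",tri(ray(w,[(400,92)]),ray(t,[(456,247)])),tri(ray(w,[(400,92)]),ray(s,[(450,311)])))
print("pad check",tri(ray(w,[(332,124)]),ray(t,[(438,250)])))
c=np.array([535.1,-265.]); u=np.array([np.cos(.29),np.sin(.29)]); p=c-7.7*u
for y in(.29-np.pi,.29,.29+np.pi/2,.29-np.pi/2): print(y,solve_ik([*p,98],[np.pi,0,y]))
E
```

```text
clamp (array([ 563., -326.,   58.]), np.float64(0.6)) (array([ 565., -328.,   56.]), np.float64(3.8))
pad check (array([ 535., -265.,  132.]), np.float64(0.3))
-2.851592653589793 [-0.59344982  0.51779709 -0.26047377  0.79252547  0.         -0.88344982]
0.29 [-0.59344982  0.51779709 -0.26047377  0.79252547  0.          2.25814284]
1.8607963267948966 [-0.59344982  0.51779709 -0.26047377  0.79252547  0.          0.68734651]
-1.2807963267948965 [-0.59344982  0.51779709 -0.26047377  0.79252547  0.         -2.45424615]
```

The clamp is only about 58 mm high, so it is clear of the gripper. The pad centre triangulates to z = 132 against the expected 133. Now I press.

```bash
python3 - <<'E'
from h import *
c=np.array([535.1,-265.]); u=np.array([np.cos(.29),np.sin(.29)]); p=c-7.7*u
bot.grip(0.0,40)
bot.move_ptp([*p,165],[np.pi,0,.29-np.pi])
f0=np.array(bot.get_state()["contact_force"])
print("contact",bot.movel([*p,110],max_speed=25,threshold=2.0)); s=bot.get_state(); print(s["tcp_pos"],s["contact_force"]-f0)
for z in (115,98):
    bot.movel([*p,z],max_speed=30); bot.dwell(.3); s=bot.get_state(); print(s["tcp_pos"],s["contact_force"]-f0)
im=imaging.capture("wrist"); t=imaging.capture("top"); sc=imaging.capture("scene")
a=cv2.resize(sc[225:325,375:495],(480,400),interpolation=cv2.INTER_CUBIC); b=cv2.resize(im,(320,240)); d=t[175:275,190:350]
v=np.zeros((400,800,3),np.uint8); v[:,:480]=a; v[:240,480:]=b; v[240:,480:]=cv2.resize(d,(320,160)); cv2.imwrite("pics/press.png",v); print(s["t"])
E
```

```text
contact True
[ 527.40855313 -267.20873616  136.52539533] [ 1.10429589 -0.59160675  2.27046818]
[ 527.176698   -267.15081872  114.70706316] [-4.4170445  -0.48292646  4.51143758]
[ 526.6186996  -267.4987909    97.88999622] [-5.85686321 -1.01427256  7.36210881]
35.45
```

View pics/press.png

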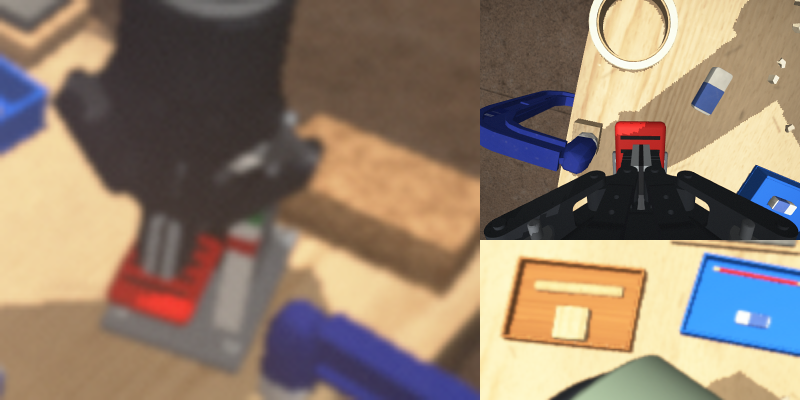

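The tips rest on the paddle. Contact came at z = 136.5, where the geometry predicts it, and the tips now stand at z ≈ 98 with about 7.4 N vertical, which matches half travel. The top view shows all three pieces still in their trays. I'll hold, then hand in.

```bash
python3 - <<'E'
from h import *
bot.dwell(4); s=bot.get_state(); print(s["t"],s["tcp_pos"],s["contact_force"]); print(bot.sign_off())
E
```

```text
39.6 [ 526.65131112 -267.54494187   97.92051617] [-5.48479712 -1.34612624  7.43785393]
the job is handed in; nothing more can be done
None
```

The dowel and the wooden block are in the wooden tray and the eraser is in the blue tray; I then held the lever at about half travel for over 4 s (judged from fingertip height and force) and handed the job in at 39.6 s, still holding it down.

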